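# Bench check of a rebuilt brake pedal

### The job

Three car pedal units are bolted to the garage bench. Press the brake pedal, the one with the broad pad, all the way down to its stop, keep it there for about two seconds, then take the gripper away so that its spring brings it right back up. Do not press the other two pedals.

Things in the scene. Friction and masses are not known exactly. Their poses are not given: they have to be found in the camera images.
- brake_pedal (a joint): Hinge angle of the brake pedal (rad): 0 fully up, pad sloping 28 degrees; 0.38 fully down on its rubber stop, pad sloping 6 degrees. It takes about 5 N downward at the pad's middle to start it and 13 N at the stop; let go, its spring brings it back to 0. Its steel base, 200 x 100 x 8 mm, is fixed to the bench; the three units stand side by side in any order, 200 mm or more between centres.
- brake_pad (a point): Moving point: centre of the top face of the brake's black rubber pad, the broad one: 46 mm along the pedal, 90 mm across. x: up the slope away from the hinge (towards the robot within 20 degrees), y along the level hinge axis, z out of the face. Hinge axis: 130 mm back (-x) and 19 mm down (-z), 35 mm above the bench. The point is 113 mm above the bench when up, 68 mm when down.
- clutch_pedal (a joint): Hinge angle (rad) of the clutch pedal on its own like base: same build and height, but its pad is small, 46 mm along and only 45 mm across. 0 up, 0.38 down. To be left alone.
- accel_pedal (a joint): Hinge angle (rad) of the accelerator pedal on its own like base: a long narrow plate, 145 mm along and 45 mm across. 0 up, 0.38 down. To be left alone.

How it is judged:
By the outcome, as a careful person would: the job done as asked, in the order asked, and still so for the second after the job is handed in, with the robot touching nothing.
It also fails if it takes over 40 s, if anything falls off the work surface, if the arm or the gripper's body presses on something with over 40 N, if the wrist force passes 120 N, or if a joint passes its speed limit or range.

### The arm

A 7-joint arm with a two-finger parallel gripper is mounted at the origin on the work surface. World frame = base frame: x ahead of the robot, y to its left, z up, the work surface at z = 0. Lengths are in m, angles in rad, forces in N, time in s.
With the tool pointing down it reaches from about 0.425 to 0.95 m from the base axis. Payload 4.7 kg.
Tool frame: the origin (TCP) lies midway between the tips of the shut fingers; the grasp point (between the pads) lies 19 mm behind it; z points along the fingers, y is the line along which they close (so a half turn about z gives the same grasp; the last joint's range is limited). The gripper opens to 85 mm and grips with 20 to 120 N. Pads are 22 mm wide; open, the fingers measure 114 mm over their backs; the gripper's body (76 mm by 85 mm) begins 54 mm behind the grasp point. The pads swing forward as they close: fully open they stand 13 mm farther back than shut.
Start: joints at [1.258, 0.469, -0.049, 1.532, 0.024, 1.141, -0.082], TCP at [0.189, -0.648, 0.231] pointing down, gripper open.
Joint ranges: [-2.59, 2.59], [-0.33, 1.99], [-1.39, 1.29], [0.1, 2.45], [-1.04, 4.18], [0.21, 1.99], [-2.66, 2.66]. Speed limits (rad/s): [2.57, 2.57, 3.14, 3.14, 3.14, 3.14, 3.14].

### API

Orientations are given as a unit quaternion [x, y, z, w].
In Python, from workcell import robot, imaging, job gives the robot as it stands.
- The arm moves only by the shell command python3 -m inch 'ROWS' [FORCE]. ROWS is text: rows parted by semicolons, each of 7 numbers parted by spaces: the turn, a rotation vector about the world's x, y, z in rad, then the shift along the world's x, y, z in m, then the opening, from 0 (shut) to 1 (fully open). In form: wx wy wz x y z claw; .... A call has 1 to 12 rows; each row is the pose to reach, as a shift and turn from the pose commanded when the call began; what a row does not reach only later rows make up. A row lasts 1/8 s, in which the tool goes at most 62.5 mm and 10.7 degrees, less where a joint would pass 70% of its speed; a pose out of reach is approached as far as the arm can. A call with a gripper value outside its range is refused whole. The fingers move at their own pace and stop on an object; FORCE is the grip in N (left out, the last holds). Time passes only in rows, so rows that repeat a pose let the fingers close. It gives the time, the measured TCP pose, the force, the opening and the grip force at its end, in the units of the state.
- robot.get_obs(): the state, without advancing time (a new reading comes with each control period).
- imaging.camera(name): name is "scene" or "side" or "wrist"; returns a dict with "pixels" (480x640x3 uint8, blue, green, red), "mtx" (3x3 intrinsics, pixels), "R" (3x3) and "t" (3): a world point X has camera coordinates R X + t. Camera axes: x right, y down, z forward; pixel columns grow to the right and rows downward; lengths in m; the calibration is good to about 2 mm. A picture is of the moment at which its call begins. There is no depth.
- job.finish_job(): hands the job in; it is judged then, once.
The state is a dict: "time_s": time; "joints": joint angles; "qvel": joint speeds; "joint_torque": joint torques, N m; "eef_pos": TCP position; "tcp_rot": TCP orientation; "force": force on the tool from outside, world axes, zero at the start; "torque": the same for the moment, N m; "width": opening from 0.0 (shut) to 1.0 (fully open); "gripper_force": force on a finger pad.
Only numpy, scipy, OpenCV 4.12 (cv2) and the standard library are available. Lean on these libraries where they do the work, as an engineer would, in place of code of your own. Each camera call takes 0.05 s, during which the arm holds its last target. There are 200 camera calls.

## Working session

There is one attempt and no reset: what is moved stays moved. The work goes in short steps, Python scripts to look and compute and a shell command to move; the robot and the scene stay as the last step left them, time stands still between calls to the robot, and variables do not carry over. Pictures are saved under pics/ and viewed, at most 10 in all, crops included, and the job is handed in when it is done.

```bash
mkdir -p pics
python3 - <<'E'
from workcell import robot, imaging
import cv2,pickle
d={}
for n in("scene","side"):
    c=imaging.camera(n);d[n]=c;cv2.imwrite(f"pics/{n}0.png",c["pixels"])
pickle.dump(d,open("cams.pkl","wb"))
o=robot.get_obs();print(o["time_s"],o["eef_pos"],o["tcp_rot"],o["force"])
for n in d: print(n,-d[n]["R"].T@d[n]["t"])
E
```

```text
0.1 [ 0.18884891 -0.64750537  0.23034986] [ 9.89951537e-01  1.41404271e-01 -1.57493428e-04 -8.73144885e-04] [0.47642492 0.17532305 0.24608516]
scene [1.45561857 0.11779345 0.62561819]
side [0.02384379 0.60846834 1.12041624]
```

View pics/scene0.png

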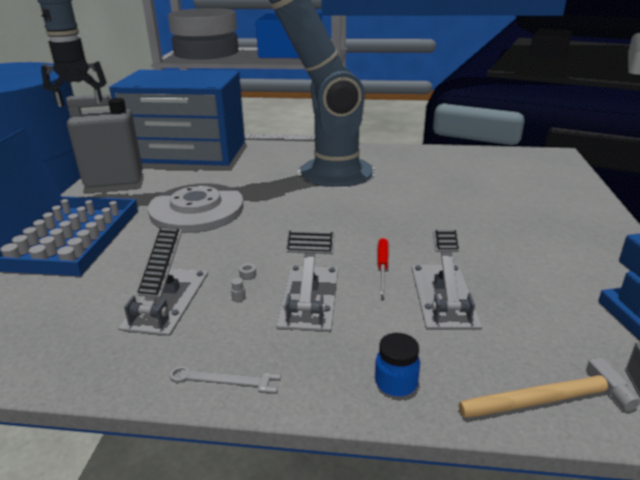

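View pics/side0.png

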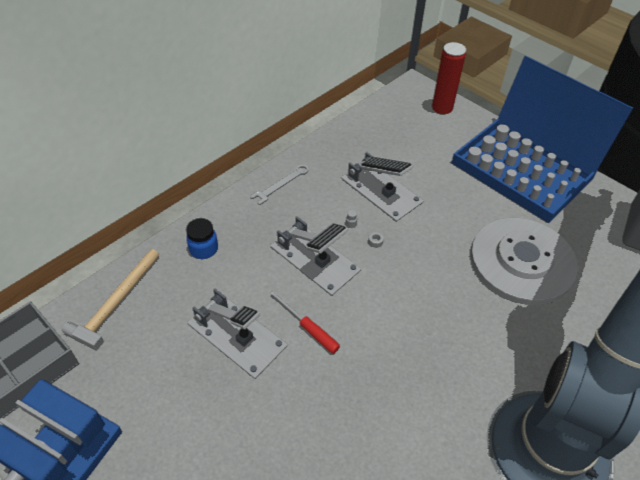

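The brake is the middle unit: in the scene picture its pad is at about (310,242), and in the side picture at about (326,236). I'll enlarge both.

Run:
```python
import cv2,pickle,numpy as np
d=pickle.load(open("cams.pkl","rb"))
a=d["scene"]["pixels"][225:335,265:345];b=d["side"]["pixels"][205:300,265:365]
a=cv2.resize(a,None,fx=5,fy=5,interpolation=2);b=cv2.resize(b,None,fx=4,fy=4,interpolation=2)
o=np.zeros((550,800,3),np.uint8);o[:a.shape[0],:a.shape[1]]=a;o[:b.shape[0],400:]=b
cv2.imwrite("pics/crop.png",o)
```

```text
(no output)
```

View pics/crop.png

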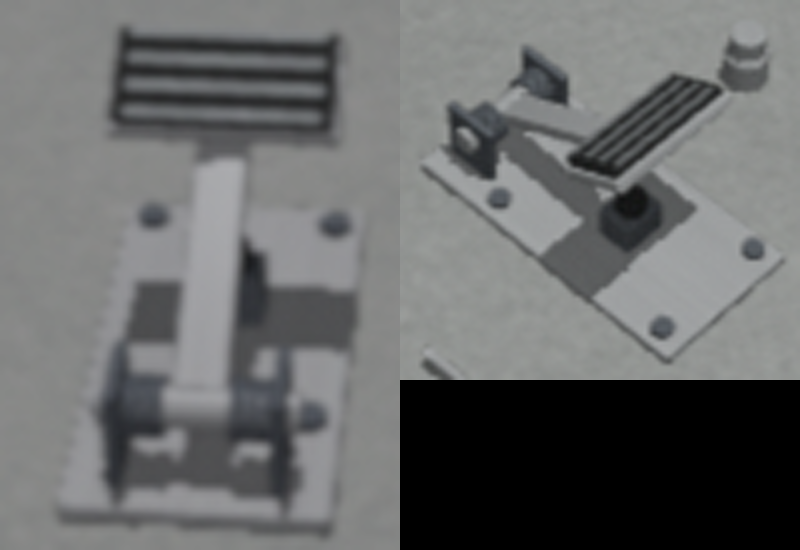

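```bash
cat > h.py <<'E'
import numpy as np,cv2,pickle
d=pickle.load(open("cams.pkl","rb"))
P={n:c["mtx"]@np.c_[c["R"],c["t"]] for n,c in d.items()}
def ray(n,p,z):
    c=d[n];o=-c["R"].T@c["t"];v=c["R"].T@np.linalg.solve(c["mtx"],[*p,1]);return o+v*(z-o[2])/v[2]
def tri(a,b):
    X=cv2.triangulatePoints(P["scene"],P["side"],np.float64(a),np.float64(b))[:,0];return X[:3]/X[3]
E
python3 - <<'E'
from h import *
S=lambda u,v:((u+.5)/5-.5+265,(v+.5)/5-.5+225)
D=lambda u,v:((u-400+.5)/4-.5+265,(v+.5)/4-.5+205)
# hinge-side left/right, top left/right as seen in scene ; scene camera looks to -x: its left = -y
sc=[(112,122),(333,130),(122,32),(336,40)]
sd=[(673,75),(568,162),(722,90),(615,175)]
X=np.array([tri(S(*a),D(*b)) for a,b in zip(sc,sd)]).round(4);print(X,X.mean(0))
c=X.mean(0)
print("width",X[1]-X[0],X[3]-X[2])
print("ray z=.113",ray("scene",S(226,81),.113),ray("side",D(645,125),.113))
B=[ray("side",D(*p),.008) for p in[(785,260),(668,357),(422,163)]];print(B)
print([ray("scene",S(*p),.008) for p in[(60,510),(333,518),(365,210),(130,207)]])
# other pads rough
print("acc",ray("scene",(165,232),.13),ray("scene",(148,292),.08));print("clutch",ray("scene",(446,240),.113))
E
```

```text
[[ 0.6143 -0.0425  0.1013]
 [ 0.6112  0.0416  0.1004]
 [ 0.5778 -0.0431  0.1193]
 [ 0.5767  0.0401  0.1194]] [ 0.595    -0.000975  0.1101  ]
width [-0.0031  0.0841 -0.0009] [-0.0011  0.0832  0.0001]
ray z=.113 [ 0.59882919 -0.00153413  0.113     ] [0.59316139 0.00221406 0.113     ]
[array([ 0.52627276, -0.04706384,  0.008     ]), array([0.52663012, 0.04830002, 0.008     ]), array([0.72391226, 0.05357391, 0.008     ])]
[array([ 0.72865469, -0.0473521 ,  0.008     ]), array([0.72323675, 0.05059299, 0.008     ]), array([0.52380657, 0.04588307, 0.008     ]), array([ 0.53090853, -0.05332745,  0.008     ])]
acc [ 0.61988282 -0.27685532  0.13      ] [ 0.74401519 -0.26941084  0.08      ]
clutch [0.57236312 0.25417795 0.113     ]
```

The corners triangulate to a pad centre of about (0.596, 0.000, 0.112), level across y and sloping up towards −x. When the pedal is down, the pad should be at about (0.574, 0, 0.068). I'll close the fingers, rise, then cross over.

```bash
python3 -m inch '0 0 0 0 0 0.04 0; 0 0 -0.03 0.02 0.03 0.07 0; 0 0 -0.06 0.05 0.08 0.08 0; 0 0 -0.09 0.08 0.13 0.08 0; 0 0 -0.12 0.11 0.18 0.08 0; 0 0 -0.15 0.14 0.23 0.08 0; 0 0 -0.18 0.17 0.28 0.08 0; 0 0 -0.21 0.20 0.33 0.08 0; 0 0 -0.24 0.23 0.37 0.08 0; 0 0 -0.27 0.26 0.41 0.08 0; 0 0 -0.284 0.28 0.44 0.08 0; 0 0 -0.284 0.28 0.44 0.08 0'
```

```text
time_s: 1.6
eef_pos: [0.4704, -0.2047, 0.311]
tcp_rot: [1.0, 0.003, -0.0, -0.001]
force: [-1.4, -1.0, 1.1]
width: -0.003
gripper_force: 0.0
```

```bash
python3 -m inch '0 0 0 0.03 0.05 0 0; 0 0 0 0.06 0.10 -0.01 0; 0 0 0 0.09 0.15 -0.04 0; 0 0 0 0.115 0.19 -0.07 0; 0 0 0 0.125 0.2075 -0.11 0; 0 0 0 0.125 0.2075 -0.15 0; 0 0 0 0.125 0.2075 -0.16 0; 0 0 0 0.125 0.2075 -0.16 0; 0 0 0 0.125 0.2075 -0.16 0'
python3 - <<'E'
from workcell import imaging
import cv2,numpy as np
a=imaging.camera("scene")["pixels"][170:340,240:380];b=imaging.camera("side")["pixels"][150:310,220:380]
o=np.hstack([cv2.resize(a,(400,486)),cv2.resize(b,(400,486))])
cv2.imwrite("pics/above.png",o)
E
```

```text
time_s: 2.72
eef_pos: [0.5952, -0.0011, 0.1532]
tcp_rot: [1.0, -0.001, 0.002, 0.0]
force: [0.7, -0.0, -1.0]
width: 0.0
gripper_force: 0.0
```

View pics/above.png

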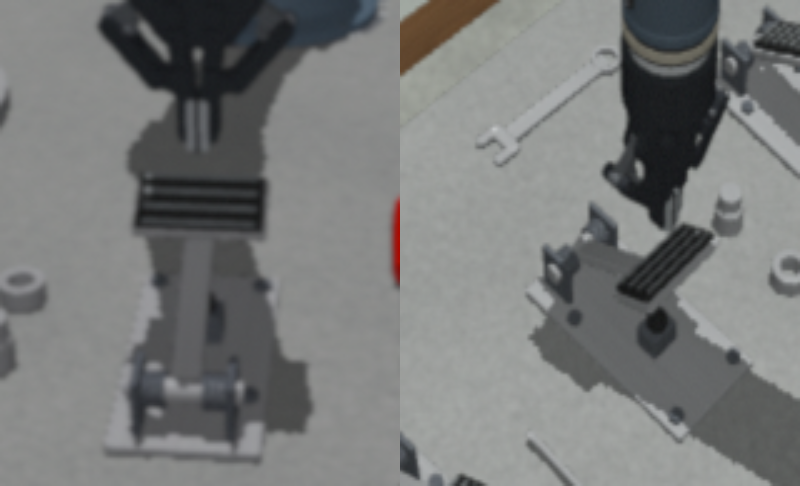

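The shut fingertips hang 4 cm over the middle of the broad pad, at (200,150) left and (670,222) right. I'll descend along the pad's arc.

```bash
python3 -m inch '0 0 0 0 0 -0.015 0; 0 0 0 0 0 -0.03 0; 0 0 0 -0.003 0 -0.038 0; 0 0 0 -0.006 0 -0.046 0; 0 0 0 -0.01 0 -0.054 0; 0 0 0 -0.013 0 -0.060 0; 0 0 0 -0.016 0 -0.066 0; 0 0 0 -0.018 0 -0.071 0; 0 0 0 -0.02 0 -0.075 0; 0 0 0 -0.02 0 -0.075 0'
```

```text
time_s: 4.08
eef_pos: [0.5755, -0.0008, 0.0776]
tcp_rot: [1.0, -0.0, 0.002, 0.0]
force: [-0.6, -1.5, 11.0]
width: 0.001
gripper_force: 5.6
```

```bash
python3 -m inch '0 0 0 -0.001 0 -0.003 0; 0 0 0 -0.001 0 -0.006 0; 0 0 0 -0.001 0 -0.006 0; 0 0 0 -0.001 0 -0.006 0'; python3 -m inch '0 0 0 0 0 -0.002 0; 0 0 0 0 0 -0.002 0;0 0 0 0 0 -0.002 0'
```

```text
time_s: 4.58
eef_pos: [0.5738, -0.0008, 0.0717]
tcp_rot: [1.0, -0.0, 0.001, 0.001]
force: [-2.9, -1.1, 12.3]
width: 0.0
gripper_force: 6.2
time_s: 4.95
eef_pos: [0.5732, -0.0008, 0.0696]
tcp_rot: [1.0, -0.0, 0.0, 0.001]
force: [-3.8, -1.3, 13.5]
width: 0.001
gripper_force: 6.4
```

```bash
python3 -m inch '0 0 0 0 0 -0.002 0; 0 0 0 0 0 -0.002 0;0 0 0 0 0 -0.002 0'; python3 -m inch '0 0 0 0 0 -0.002 0; 0 0 0 0 0 -0.002 0; 0 0 0 0 0 -0.002 0'
```

```text
time_s: 5.32
eef_pos: [0.573, -0.0008, 0.0684]
tcp_rot: [1.0, -0.0, -0.0, 0.001]
force: [-5.5, -1.9, 19.4]
width: 0.002
gripper_force: 9.5
time_s: 5.7
eef_pos: [0.573, -0.0008, 0.0681]
tcp_rot: [1.0, -0.0, -0.0, 0.001]
force: [-9.9, -2.8, 31.4]
width: 0.001
gripper_force: 15.0
```

It's on the stop: the force rises steeply with no further travel. I'll ease off slightly, hold, and check the picture.

```bash
python3 -m inch '0 0 0 0 0 0.001 0;0 0 0 0 0 0.001 0;0 0 0 0 0 0.001 0;0 0 0 0 0 0.001 0;0 0 0 0 0 0.001 0;0 0 0 0 0 0.001 0;0 0 0 0 0 0.001 0;0 0 0 0 0 0.001 0;0 0 0 0 0 0.001 0;0 0 0 0 0 0.001 0;0 0 0 0 0 0.001 0'
python3 - <<'E'
from workcell import imaging
import cv2,numpy as np
a=imaging.camera("scene")["pixels"][170:340,240:380];b=imaging.camera("side")["pixels"][150:310,220:380]
cv2.imwrite("pics/down.png",np.hstack([cv2.resize(a,(400,486)),cv2.resize(b,(400,486))]))
E
```

```text
time_s: 7.08
eef_pos: [0.573, -0.0008, 0.0682]
tcp_rot: [1.0, -0.0, -0.0, 0.001]
force: [-8.4, -2.1, 25.6]
width: 0.001
gripper_force: 12.2
```

View pics/down.png

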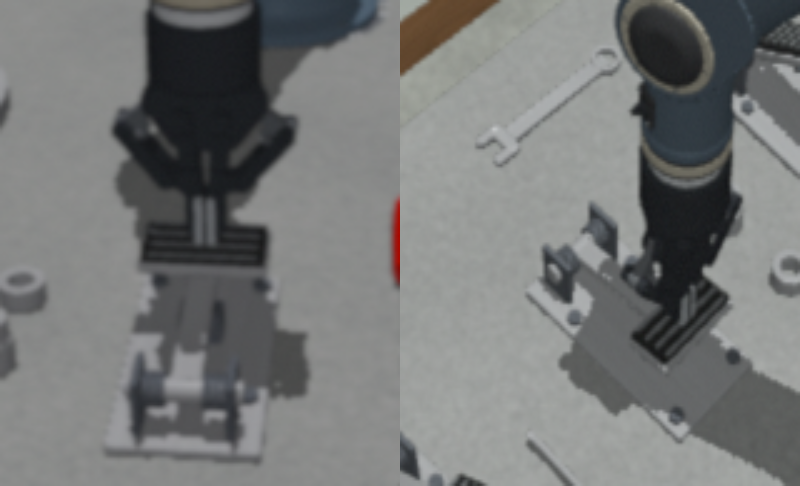

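The pad (centre 205,245 left; 680,320 right) is nearly flat on its stop, with the fingertips in its middle. It has been down for about 2 s, so I'll lift along the arc and clear away.

```bash
python3 -m inch '0 0 0 0 0 0 0; 0 0 0 0.003 0 0.012 0; 0 0 0 0.009 0 0.03 0; 0 0 0 0.018 0 0.05 0; 0 0 0 0.018 0 0.075 0; 0 0 0 0.018 0 0.12 0; 0 0 0 0.018 0 0.17 0; 0 0 0 0 0 0.21 0; 0 0 0 0 0 0.22 0; 0 0 0 0 0 0.22 0; 0 0 0 0 0 0.22 0; 0 0 0 0 0 0.22 0'
python3 - <<'E'
from workcell import imaging
import cv2,numpy as np
a=imaging.camera("scene")["pixels"][170:350,100:500];b=imaging.camera("side")["pixels"][130:380,170:430]
cv2.imwrite("pics/up.png",np.hstack([cv2.resize(a,(400,400)),cv2.resize(b,(400,400))]))
E
```

```text
time_s: 8.68
eef_pos: [0.5726, -0.0006, 0.2836]
tcp_rot: [1.0, -0.0, -0.002, -0.0]
force: [1.1, -0.3, 1.1]
width: 0.0
gripper_force: 0.0
```

View pics/up.png

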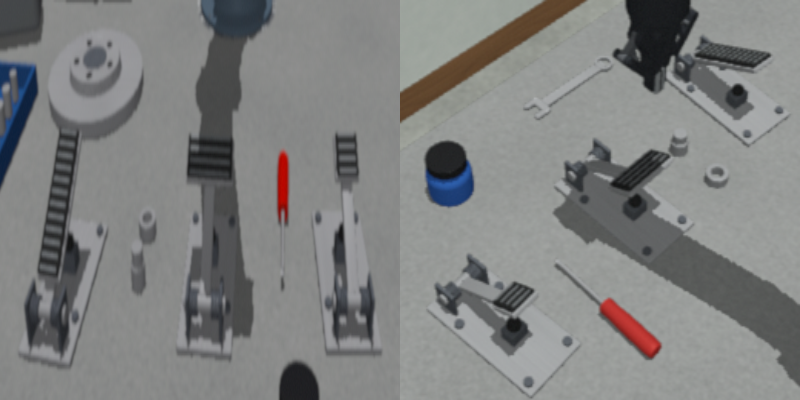

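The brake pad is fully up again (210,158 left; 640,168 right), the other two pedals are untouched and the gripper is clear.

```bash
python3 -c "
from workcell import job
print(job.finish_job())"
```

```text
the job is handed in; nothing more can be done
None
```

The brake pedal was pressed to its stop, held for about two seconds and released; its spring brought it fully back up, the other two pedals were not pressed, and the job is handed in.

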